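# Hold the topping warmer's lid open with the lifting rod

### The job

The lid of the topping warmer falls shut by itself and has to stay clean, so lift it with the lifting rod: pick the rod up by its black handle, pass its shaft through the eye on the lid's front edge so that the tip comes out on the other side, and raise the lid with it to 45 degrees, give or take 6. Neither the gripper nor the arm may touch the lid, and the jug, carton and shaker cup stay where they are. Finish while still holding: the gripper keeps hold of the rod and the rod alone keeps the lid steady at 45 degrees.

Things in the scene. Friction and masses are not known exactly. Their poses are not given: they have to be found in the camera images.
- rod: Loose lifting rod, 223 mm long, 0.14 kg: black square handle 100 x 22 x 22 mm, then a straight round steel shaft 10 mm thick, 123 mm long, round tip. Origin on its axis at mid-handle; x runs along the axis to the tip (shaft x = 50 to 173 mm; balance point x = 22 mm). It lies flat on the counter at the robot's right, axis 11 mm up, pointing to the robot's left or up to 0.7 rad back towards it.
- warmer: The topping warmer, a steel box fixed to the counter, 200 mm front to back (its x), 220 mm wide (its y), 100 mm high, covered by a flat steel lid 6 mm thick and 224 mm wide. Origin at the centre of its underside; its front, with a black control panel and the eye above, faces its own -x, towards the robot, turned by up to 0.25 rad.
- eye (a point): Centre of the eye: an upright steel ring, opening 24 mm across, bar 6 mm thick, outside 36 mm across, fixed by a short flat tongue 14 mm wide to the middle of the lid's front edge. Its centre is 40 mm in front of that edge and, with the lid shut, 103 mm above the counter. It moves with the lid. Its axes are the lid's: the hole runs along y, which is parallel to the hinge (a rod can enter from either side); with the lid shut -x points away from the hinge to the front and z up.
- hinge (a point): Point on the hinge line at the middle of the lid's rear edge, 100 mm above the counter; its y axis lies along the hinge line, its x points to the back. The eye's centre swings about it at a radius of 240 mm (and 3 mm above the plane through the hinge).
- lid (a joint): Opening angle of the lid in rad: 0 shut, grows as the front edge rises, 0.785 = 45 degrees, stop at 1.25. The lid weighs about 0.3 kg, the hinge is free and it falls shut from any angle; holding it takes 1 to 2.5 N upwards at the eye.
- jug: Bystander: white mug-shaped measuring jug with a handle, 84 mm across, 110 mm high, standing behind on the right. Origin at the centre of its underside.
- carton: Bystander: milk carton 70 x 70 mm, about 205 mm high, on the left. Origin at the centre of its underside.
- shaker: Bystander: steel shaker cup, 84 mm across, 130 mm high, on the left, nearer the robot. Origin at the centre of its underside.
Things that resemble listed ones, but are neither listed nor needed, are in the scene too. Several things have the shape of the rod; the one meant has the colours described above.

How it is judged:
By the outcome, as a careful person would: the job done as asked, in the order asked, and still so for the second after the job is handed in, while the arm keeps its last pose, push and grip.
It also fails if it takes over 51 s, if anything falls off the work surface, if the arm or the gripper's body presses on something with over 40 N, if the wrist force passes 120 N, or if a joint passes its speed limit or range.

### The arm

A 6-joint arm with a two-finger parallel gripper is mounted at the origin on the work surface. World frame = base frame: x ahead of the robot, y to its left, z up, the work surface at z = 0. Lengths are in m, angles in rad, forces in N, time in s.
With the tool pointing down it reaches from about 0.3 to 0.95 m from the base axis. Payload 3.1 kg.
Tool frame: the origin (TCP) lies on the front face of the gripper's body, between the roots of the fingers; the fingertips stand 73 mm ahead of it and the grasp point (between the pads) lies 54 mm ahead of it; z points along the fingers, y is the direction in which the jaws open and shut (so a half turn about z gives the same grasp; the last joint's range is limited). The gripper opens to 85 mm and grips with 20 to 120 N. Pads are 22 mm wide; open, the fingers measure 114 mm over their backs; the gripper's body (76 mm by 85 mm) begins 54 mm behind the grasp point. The pads swing forward as they close: fully open they stand 13 mm farther back than shut.
Start: joints at [1.111, 0.308, 1.634, -0, 1.2, -0.07], TCP at [0.238, 0.578, 0.304] pointing down, gripper open.
Joint ranges: [-3.06, 3.06], [-0.79, 1.96], [0.05, 2.63], [-1.19, 4.34], [0.05, 2.64], [-2.94, 2.94]. Speed limits (rad/s): [2.79, 2.79, 3.14, 3.14, 3.14, 3.14].

### API

Orientations are given as [roll, pitch, yaw] about the fixed x, y, z axes, in that order (R = Rz(yaw) Ry(pitch) Rx(roll)).
In Python, from cell import env gives the robot as it stands. The module is installed in compiled form; this text tells all that it offers.
- The arm moves only by the tool send_rows, never from a script. Its argument "moves" is a list of rows, each a list of 4 numbers: the shift along the tool's x, y, z in mm, then the turn about the tool's z in rad. A call has 1 to 10 rows; each row shifts and turns the commanded pose from where the row before left it, along the tool's axes as they then stand; what a row does not reach is not made up. A row lasts 1/10 s, in which the tool goes at most 50 mm and 8.59 degrees, less where a joint would pass 70% of its speed; a pose out of reach is approached as far as the arm can. A call with a gripper value outside its range is refused whole. "claw" is the finger opening in mm, from 0 to 85.4, set as the call begins (left out, the last holds). The fingers move at their own pace and stop on an object; "newtons" is the grip in N (left out, the last holds). Time passes only in rows, so rows that do not move let the fingers close. It gives the time, the measured TCP pose, the force and the opening at its end, in the units of the state.
- env.read_state(): the state, without advancing time (a new reading comes with each control period).
- env.snapshot(name): name is "scene" or "side" or "wrist"; returns the picture (480x640x3 uint8, red, green, blue); there is no depth.
- env.get_calibration(name): a dict with "mtx" (3x3 intrinsics, pixels), "rvec" (rotation vector, rad) and "tvec" (3), from world to camera coordinates, as OpenCV has them; the wrist camera has in their place "hand_eye" (4x4, takes a point from camera to tool coordinates, whose origin is the TCP and whose axes are the flange's). Camera axes: x right, y down, z forward; pixel columns grow to the right and rows downward; lengths in m; the calibration is good to about 2 mm. The wrist camera is an equidistant fisheye: a pixel r from the principal point sees the ray r / f radians off the axis. A picture is of the moment at which its call begins: read the wrist's pose just before it. get_calibration takes no time and is no camera call.
- env.hand_in(): hands the job in, once; it reports no verdict.
The state is a dict: "time": time; "joint_pos": joint angles; "qd": joint speeds; "tau": joint torques, N m; "tcp_pos": TCP position; "eef_rot": TCP orientation; "contact_force": force on the tool from outside, world axes, zero at the start; "moment": the same for the moment, N m; "finger_gap": finger opening in m.
Only numpy, scipy, OpenCV 4.12 (cv2) and the standard library are available. Lean on these libraries where they do the work, as an engineer would, in place of code of your own. Each camera call takes 0.05 s, during which the arm holds its last target.

## Working session

There is one attempt and no reset: what is moved stays moved. The work goes in short steps, Python scripts to look and compute and a tool call to move; the robot and the scene stay as the last step left them, time stands still between calls to the robot, and variables do not carry over. Pictures are saved under pics/ and viewed, and the job is handed in when it is done.

Besides the shell and the picture viewer there is one more tool, called after "Call:" in YAML: its name, and indented under it one key for each argument. send_rows: Moves the arm, as the interface text tells. Its arguments: {"type":"object","properties":{"moves":{"type":"array","items":{"type":"array","items":{"type":"number"}}},"claw":{"type":"number"},"newtons":{"type":"number"}},"required":["moves"]}

```bash
mkdir -p pics; python3 - <<'E'
from cell import env
import cv2,numpy as np
s=env.read_state();print(s)
for n in("scene","side"):
    cv2.imwrite(f"pics/{n}0.png",env.snapshot(n)[:,:,::-1]); print(n,env.get_calibration(n))
print(env.get_calibration("wrist"))
E
```

```text
{'time': 0.0, 'joint_pos': array([ 1.11132029e+00,  3.08999448e-01,  1.63521250e+00, -1.86819118e-06,
        1.19968020e+00, -6.97121593e-02]), 'qd': array([-0.00053846,  0.00081835, -0.00095839, -0.0008821 ,  0.00034015,
        0.00077622]), 'tau': array([-1.06663429e-03, -4.15249729e+01, -2.76669341e+01, -2.75824123e-04,
        1.01080601e-02, -3.60603315e-05]), 'tcp_pos': array([0.23721973, 0.57751623, 0.30263798]), 'eef_rot': array([-3.13929863e+00, -1.58437368e-04,  2.75182928e+00]), 'contact_force': array([-0.53836797,  1.08660013, -0.33811693]), 'moment': array([-0.03866335,  0.01875272,  0.02313571]), 'finger_gap': 0.08525636346039343}
scene {'mtx': array([[606.09873241,   0.        , 323.21686735],
       [  0.        , 606.09873241, 233.1772047 ],
       [  0.        ,   0.        ,   1.        ]]), 'rvec': array([ 2.28353796,  0.91042644, -0.31210153]), 'tvec': array([-0.25870966, -0.24119085,  2.016829  ])}
side {'mtx': array([[479.50155882,   0.        , 323.36246248],
       [  0.        , 479.50155882, 239.64868538],
       [  0.        ,   0.        ,   1.        ]]), 'rvec': array([ 2.07222513, -0.84961174,  0.39607893]), 'tvec': array([-0.39953548,  0.23605311,  1.31320233])}
{'mtx': array([[371.64829954,   0.        , 320.67120756],
       [  0.        , 371.64829954, 237.88622111],
       [  0.        ,   0.        ,   1.        ]]), 'hand_eye': array([[ 7.22178168e-04, -9.49804117e-01, -3.12844398e-01,
         8.06607768e-02],
       [ 9.99998431e-01,  1.79900703e-04,  1.76223902e-03,
         2.34906526e-04],
       [-1.61750095e-03, -3.12845180e-01,  9.49802757e-01,
        -7.03119361e-02],
       [ 0.00000000e+00,  0.00000000e+00,  0.00000000e+00,
         1.00000000e+00]])}
```

View pics/scene0.png

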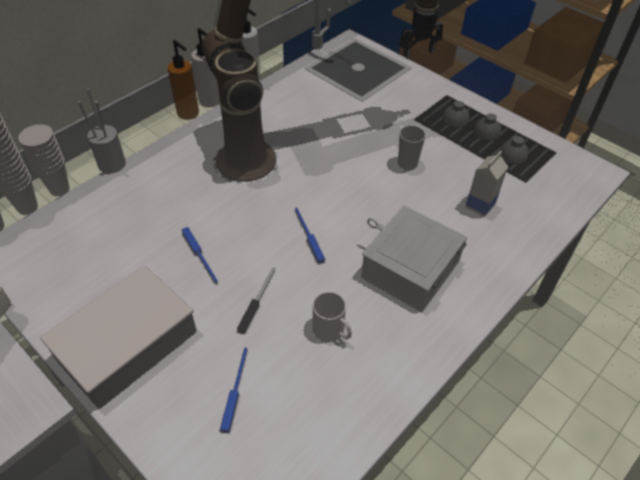

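View pics/side0.png

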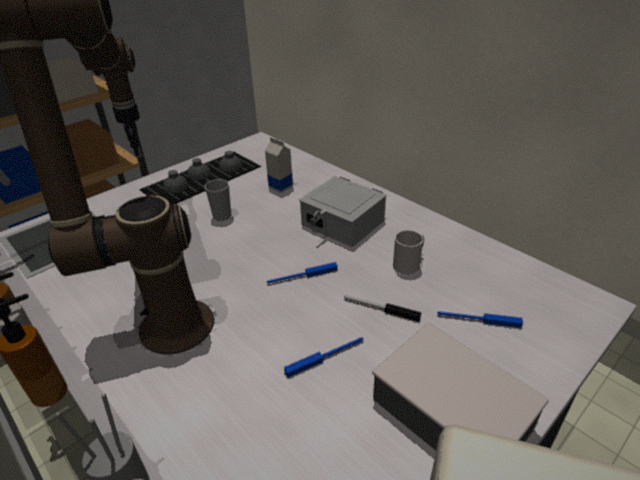

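Rod look-alikes in the scene view: blue ones at (193,240), (316,248) and (231,408), and a black-handled one with a steel shaft at (248,315). I choose the black one. In the side view it is at (403,312). Next are close crops of the rod and the warmer.

```bash
cat > h.py <<'E'
import numpy as np,cv2
from cell import env
def cam(n):
    c=env.get_calibration(n);R=cv2.Rodrigues(np.array(c['rvec']))[0];return np.array(c['mtx']),R,np.array(c['tvec']).ravel()
def ray(n,uv):
    K,R,t=cam(n);d=R.T@np.linalg.solve(K,[uv[0],uv[1],1.]);return -R.T@t,d/np.linalg.norm(d)
def onplane(n,uv,z):
    o,d=ray(n,uv);return o+d*(z-o[2])/d[2]
def tri(uv1,uv2,n1="scene",n2="side"):
    o1,d1=ray(n1,uv1);o2,d2=ray(n2,uv2)
    A=np.stack([d1,-d2],1);s=np.linalg.lstsq(A,o2-o1,rcond=None)[0]
    p,q=o1+s[0]*d1,o2+s[1]*d2;return (p+q)/2,np.linalg.norm(p-q)
def proj(n,P):
    K,R,t=cam(n);p=(R@np.atleast_2d(P).T).T+t;p=p@K.T;return p[:,:2]/p[:,2:]
def wrist_ray(uv,s):
    c=env.get_calibration("wrist");K=c['mtx'];H=c['hand_eye']
    x=(uv[0]-K[0,2])/K[0,0];y=(uv[1]-K[1,2])/K[1,1];r=np.hypot(x,y)
    d=np.array([x/r*np.sin(r),y/r*np.sin(r),np.cos(r)])
    T=Rt(s['eef_rot']);return s['tcp_pos']+T@H[:3,3],T@H[:3,:3]@d
def Rt(e):
    from scipy.spatial.transform import Rotation as Ro
    return Ro.from_euler('xyz',e).as_matrix()
def wproj(P,s):
    c=env.get_calibration("wrist");K=c['mtx'];H=c['hand_eye'];T=np.eye(4);T[:3,:3]=Rt(s['eef_rot']);T[:3,3]=s['tcp_pos']
    p=(np.linalg.inv(T@H)@np.append(P,1))[:3];th=np.arctan2(np.hypot(p[0],p[1]),p[2]);r=np.hypot(p[0],p[1])
    return np.array([K[0,2]+K[0,0]*th*p[0]/r,K[1,2]+K[1,1]*th*p[1]/r])
E
python3 - <<'E'
import cv2,numpy as np
a=cv2.imread('pics/scene0.png');b=cv2.imread('pics/side0.png')
def crop(i,x,y,w,h,k):return cv2.resize(i[y:y+h,x:x+w],None,fx=k,fy=k,interpolation=cv2.INTER_CUBIC)
# top: warmer, bottom: rod
A=np.hstack([crop(a,355,195,120,120,3.3),crop(b,290,170,100,100,3.96)[:396,:396]])
B=np.hstack([crop(a,225,260,60,80,4.95)[:396,:],crop(b,335,280,100,60,4.95)[:297]][:1])
cv2.imwrite('pics/warm.png',A)
c1=crop(a,225,255,70,90,6);c2=crop(b,335,280,90,50,4);o=np.zeros((540,800,3),np.uint8);o[:540,:420]=c1;o[:200,430:790]=c2
cv2.imwrite('pics/rod.png',o)
E
```

```text
(no output)
```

View pics/warm.png

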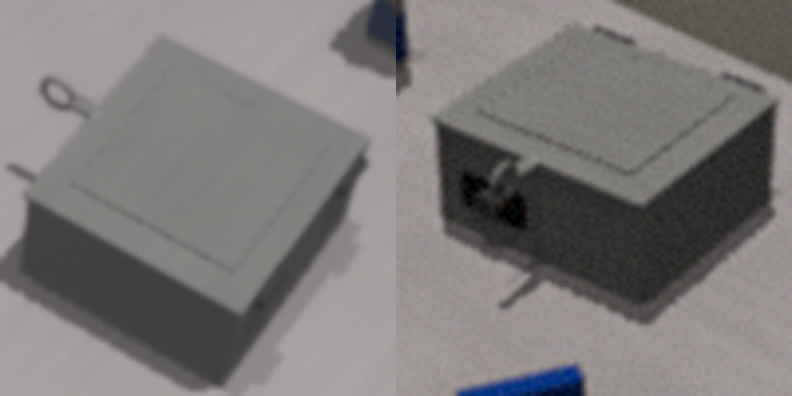

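View pics/rod.png

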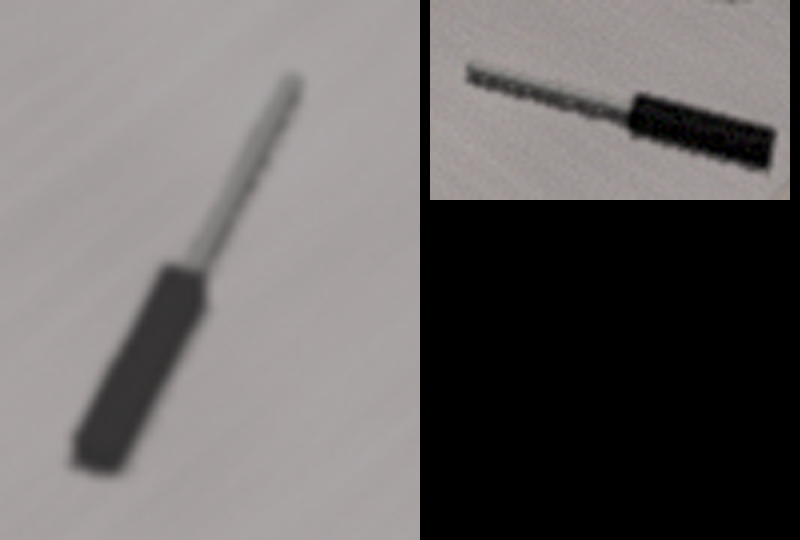

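```bash
python3 - <<'E'
from h import *
np.set_printoptions(precision=4,suppress=True)
for n,uv in dict(tip=(273.7,267.5),junc=(257.8,300.3),butt=(241.2,330.8)).items(): print('sc',n,onplane('scene',uv,.011))
for n,uv in dict(tip=(335+(472-430)/4,280+73/4),junc=(335+(632-430)/4,280+113/4),butt=(335+(772-430)/4,280+148/4)).items(): print('si',n,onplane('side',uv,.011))
C=[onplane('scene',p,.106) for p in[(404.4,206.2),(466.5,238.3),(427.7,288.9),(364.1,254.1)]]
f=lambda x,y:(290+(x-396)/3.96,170+y/3.96)
D=[onplane('side',f(*p),.106) for p in[(436,120),(575,28),(777,100),(645,203)]]
for c in C+D:print(c)
for Q in(C,D):
    print([np.linalg.norm(Q[i]-Q[(i+1)%4]) for i in range(4)]); d=Q[1]-Q[0]+Q[2]-Q[3];yaw=np.arctan2(d[1],d[0]);e=(Q[0]+Q[3])/2; u=d/np.linalg.norm(d);print('yaw',yaw,'eye by corners',e-u*.04,'hinge',(Q[1]+Q[2])/2, 'ctr',sum(Q)/4)
print('eye',onplane('scene',(372.6,223.5),.103),onplane('side',f(497,185),.103),tri((372.6,223.5),f(497,185)))
for n,z in(('jug',.11),):print(n,onplane('scene',(330,307),.11))
E
```

```text
sc tip [ 0.3958 -0.25    0.011 ]
sc junc [ 0.4453 -0.3572  0.011 ]
sc butt [ 0.4842 -0.4523  0.011 ]
si tip [ 0.3931 -0.2594  0.011 ]
si junc [ 0.4424 -0.3662  0.011 ]
si butt [ 0.4835 -0.4551  0.011 ]
[0.5622 0.1179 0.106 ]
[0.7612 0.1417 0.106 ]
[ 0.7862 -0.0709  0.106 ]
[ 0.5934 -0.0975  0.106 ]
[0.5557 0.1106 0.106 ]
[0.7501 0.1374 0.106 ]
[ 0.7812 -0.0768  0.106 ]
[ 0.5886 -0.1026  0.106 ]
[np.float64(0.20043208624459619), np.float64(0.21399310584585338), np.float64(0.19465222092023893), np.float64(0.2176623181540242)]
yaw 0.12800115232863588 eye by corners [0.5381 0.0051 0.106 ] hinge [0.7737 0.0354 0.106 ] ctr [0.6758 0.0228 0.106 ]
[np.float64(0.1962567262709479), np.float64(0.2164354527920342), np.float64(0.1942614498538573), np.float64(0.2157356992735435)]
yaw 0.13486873350922868 eye by corners [ 0.5325 -0.0013  0.106 ] hinge [0.7656 0.0303 0.106 ] ctr [0.6689 0.0172 0.106 ]
eye [0.5375 0.005  0.103 ] [0.5271 0.0042 0.103 ] (array([0.5336, 0.0109, 0.0961]), np.float64(0.0013422696139797313))
jug [ 0.6439 -0.288   0.11  ]
```

Call:
send_rows:
  moves:
    - [-28,-40,0,0]
    - [-28,-40,0,0]
    - [-28,-40,0,0]
    - [-28,-40,0,0]
    - [-28,-40,0,0]
    - [-28,-40,0,0]
    - [-28,-40,0,0]
    - [-28,-40,0,0]
    - [-28,-40,0,0]
    - [-28,-40,0,0]
  claw: 85

```text
time: 1.1
tcp_pos: [0.3442, 0.0999, 0.3038]
eef_rot: [3.141, 0.001, 2.753]
contact_force: [2.3, -0.0, 1.3]
finger_gap: 0.0853
```

Call:
send_rows:
  moves:
    - [-28,-40,0,0]
    - [-28,-40,0,0]
    - [-28,-40,0,0]
    - [-28,-40,0,0]
    - [-28,-40,0,0]
    - [-28,-40,0,0]
    - [-28,-40,0,0]
    - [-28,-40,0,0]
    - [-28,-40,0,0]
    - [-28,-40,0,0]

```text
time: 2.1
tcp_pos: [0.4513, -0.3766, 0.3032]
eef_rot: [3.141, -0.001, 2.751]
contact_force: [1.0, 0.1, 1.4]
finger_gap: 0.0847
```

Call:
send_rows:
  moves:
    - [0,0,15,0.14]
    - [0,0,15,0.14]
    - [0,0,15,0.14]
    - [0,0,15,0.14]
    - [0,0,15,0.14]
    - [0,0,15,0.06]
    - [0,0,0,0]
    - [0,0,0,0]

```text
time: 2.9
tcp_pos: [0.4513, -0.3744, 0.2134]
eef_rot: [-3.141, -0.001, 1.993]
contact_force: [0.3, 0.8, 0.7]
finger_gap: 0.0853
```

```bash
python3 - <<'E'
from h import *
s=env.read_state();print(s['time'],s['tcp_pos'],s['eef_rot'],s['joint_pos'])
cv2.imwrite("pics/w1.png",env.snapshot('wrist')[:,:,::-1])
E
```

```text
2.9 [ 0.45126737 -0.37441332  0.21341943] [-3.14103081e+00 -1.32524843e-03  1.99316901e+00] [-7.66827973e-01  3.36033408e-01  1.79606370e+00 -3.29375368e-05
  1.01093470e+00 -1.18918352e+00]
```

View pics/w1.png

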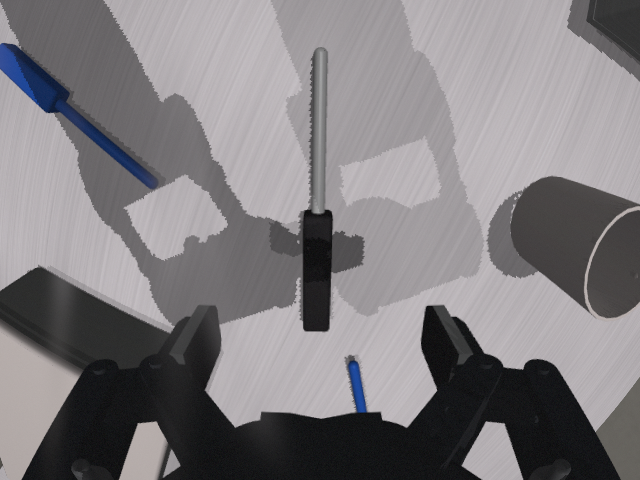

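The wrist view shows the black handle from (316,330) to (317,211) and the steel shaft up to (320,48), lined up with the tool. The jug is well to the right, and the blue look-alikes are at (30,75) and (355,380).

```bash
python3 - <<'E'
from h import *
s=env.read_state();T=Rt(s['eef_rot'])
P={}
for n,uv,z in(('tip',(320,48),.011),('junc',(317.5,211),.018),('butt',(316,330),.018)):
    o,d=wrist_ray(uv,s);p=o+d*(z-o[2])/d[2];P[n]=p;print(n,p,(T.T@(p-s['tcp_pos']))*1e3)
d=P['tip']-P['butt'];print(np.linalg.norm(d[:2]),np.arctan2(d[1],d[0]),np.linalg.norm(P['tip']-P['junc']))
E
```

```text
tip [ 0.39644901 -0.25235744  0.011     ] [134.42579946  -0.2538922  203.19438839]
junc [ 0.44410647 -0.36278653  0.018     ] [ 14.16228927  -2.032543   196.24159704]
butt [ 0.48470264 -0.45684196  0.018     ] [-88.26909864  -3.54373211 196.28180686]
0.2227164665518442 1.9782361453224502 0.1204774534489686
```

Call:
send_rows:
  moves:
    - [-14,-1.3,0,0.015]
    - [-14.5,-1.3,0,0]
    - [0,0,30,0]
    - [0,0,30,0]
    - [0,0,30,0]
    - [0,0,25,0]
    - [0,0,15,0]
    - [0,0,7,0]
    - [0,0,0,0]
    - [0,0,0,0]

```text
time: 3.95
tcp_pos: [0.4615, -0.4028, 0.0782]
eef_rot: [3.141, 0.002, 1.977]
contact_force: [-0.6, 0.2, 0.5]
finger_gap: 0.0849
```

```bash
python3 - <<'E'
from h import *
s=env.read_state();print(s['time'],s['tcp_pos'],s['eef_rot'],s['contact_force'])
cv2.imwrite("pics/w2.png",env.snapshot('wrist')[:,:,::-1])
E
```

```text
3.95 [ 0.46148316 -0.40279018  0.07818318] [3.14065008e+00 2.39617414e-03 1.97675849e+00] [-0.5524818   0.19238008  0.49797999]
```

View pics/w2.png

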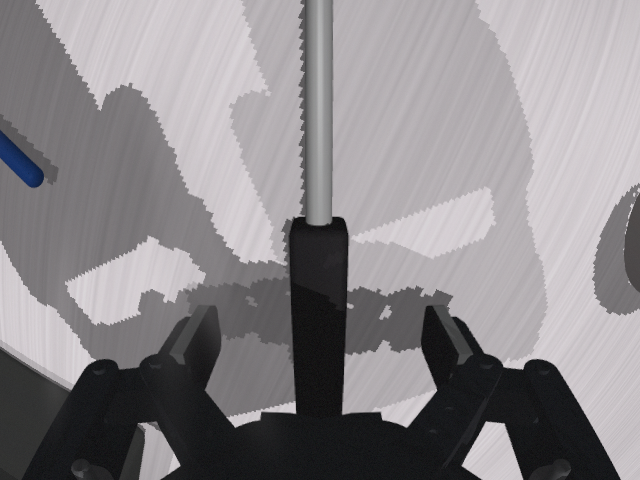

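The handle is centred between the open fingers at (319,310). I'll close now.

Call:
send_rows:
  moves:
    - [0,0,2,0]
    - [0,0,0,0]
    - [0,0,0,0]
    - [0,0,0,0]
    - [0,0,0,0]
    - [0,0,0,0]
    - [0,0,0,0]
    - [0,0,0,0]
  claw: 10
  newtons: 110

```text
time: 4.8
tcp_pos: [0.461, -0.4021, 0.0756]
eef_rot: [3.141, 0.001, 1.977]
contact_force: [-0.9, 0.2, 4.8]
finger_gap: 0.0197
```

Call:
send_rows:
  moves:
    - [0,0,-5,0]
    - [0,0,-15,0]
    - [0,0,-25,0]
    - [0,0,-25,0]
    - [0,0,-22,0]
    - [0,0,0,0]
    - [0,0,0,0]

```text
time: 5.5
tcp_pos: [0.4606, -0.4018, 0.1673]
eef_rot: [3.141, 0.001, 1.977]
contact_force: [-0.2, 0.3, -2.7]
finger_gap: 0.0197
```

```bash
python3 - <<'E'
from h import *
s=env.read_state();print(s['time'],s['tcp_pos'],s['eef_rot'],s['contact_force'],s['finger_gap'])
cv2.imwrite("pics/w3.png",env.snapshot('wrist')[:,:,::-1])
b=env.snapshot('side')[:,:,::-1];cv2.imwrite("pics/s3.png",b[150:390,200:520].repeat(2,0).repeat(2,1))
E
```

```text
5.5 [ 0.46057596 -0.40181459  0.16728359] [3.14129724e+00 8.44235903e-04 1.97685136e+00] [-0.16471777  0.29877729 -2.72598822] 0.01968737373305294
```

View pics/w3.png

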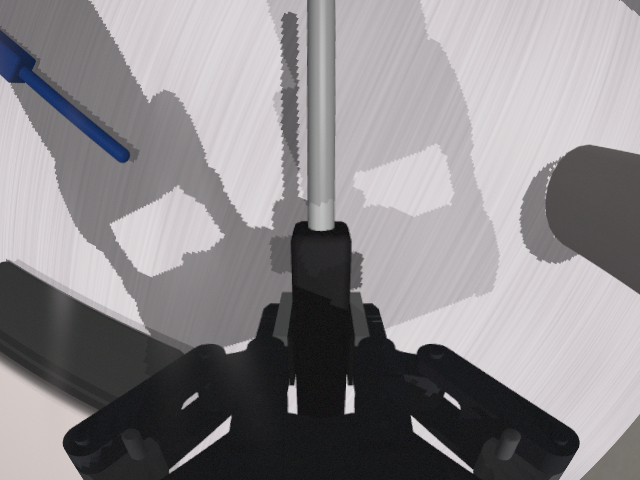

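View pics/s3.png

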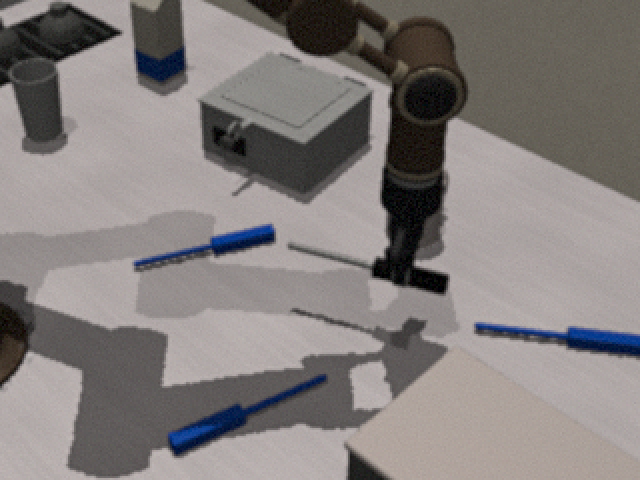

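Call:
send_rows:
  moves:
    - [0,0,-32,0.07]
    - [0,0,-33,0.07]
    - [0,0,-33,0.07]
    - [0,0,-32,0.067]
    - [43,14,0,0]
    - [44,14,0,0]
    - [44,14,0,0]
    - [44,14,0,0]
    - [44,14,0,0]
    - [44,15,0,0]

```text
time: 6.6
tcp_pos: [0.5101, -0.1281, 0.2949]
eef_rot: [-3.138, -0.002, 1.699]
contact_force: [1.2, 0.0, -1.7]
finger_gap: 0.0194
```

Call:
send_rows:
  moves:
    - [0,0,0,0]
    - [0,0,0,0]
    - [0,0,0,0]

```text
time: 6.9
tcp_pos: [0.5106, -0.1307, 0.2958]
eef_rot: [-3.14, -0.0, 1.7]
contact_force: [-0.8, -0.8, -2.0]
finger_gap: 0.0196
```

```bash
python3 - <<'E'
from h import *
s=env.read_state();print(s['time'],s['tcp_pos'],s['eef_rot'],s['contact_force'],s['finger_gap'])
cv2.imwrite("pics/w4.png",env.snapshot('wrist')[:,:,::-1])
for n in('scene','side'):cv2.imwrite(f"pics/{n}4.png",env.snapshot(n)[:,:,::-1])
b=cv2.imread("pics/side4.png")[120:320,250:450];a=cv2.imread("pics/scene4.png")[140:340,270:470]
cv2.imwrite("pics/c4.png",cv2.resize(np.hstack([a,b]),None,fx=2,fy=2,interpolation=cv2.INTER_CUBIC))
E
```

```text
6.9 [ 0.51056178 -0.1306864   0.29584116] [-3.13965021e+00 -1.45380808e-04  1.69952567e+00] [-0.78163347 -0.7931266  -1.98471616] 0.019594049242058903
```

View pics/w4.png

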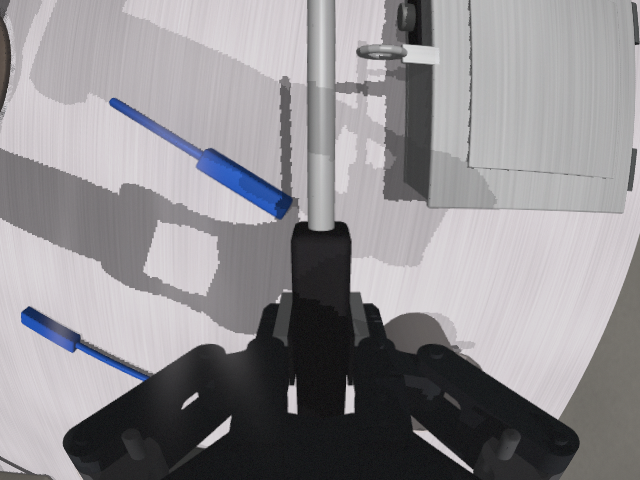

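View pics/c4.png

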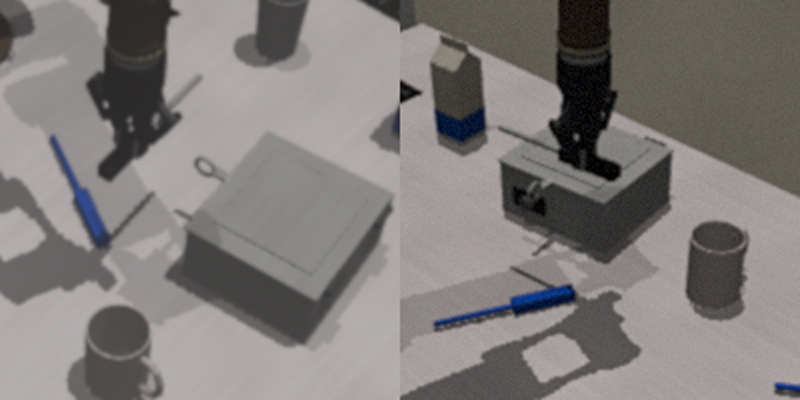

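```bash
python3 - <<'E'
import cv2,numpy as np
a=cv2.imread("pics/w4.png")
cv2.imwrite("pics/c4b.png",cv2.resize(a[20:90,345:455],None,fx=7,fy=7,interpolation=cv2.INTER_CUBIC))
b=cv2.imread("pics/side4.png")[165:215,290:380];s=cv2.imread("pics/scene4.png")[160:250,300:400]
o=np.zeros((540,800,3),np.uint8);x=cv2.resize(b,None,fx=4,fy=4,interpolation=3);y=cv2.resize(s,None,fx=4,fy=4,interpolation=3)
o[:200,:360]=x;o[:360,380:780]=y;cv2.imwrite("pics/c4c.png",o)
E
```

```text
(no output)
```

View pics/c4b.png

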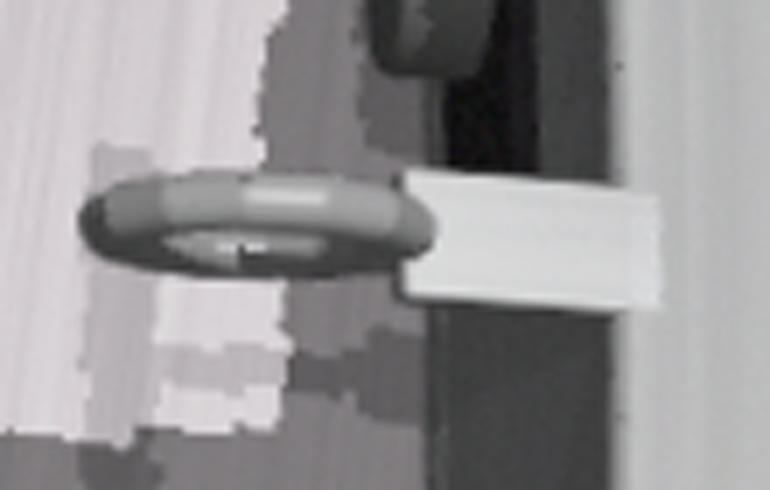

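View pics/c4c.png

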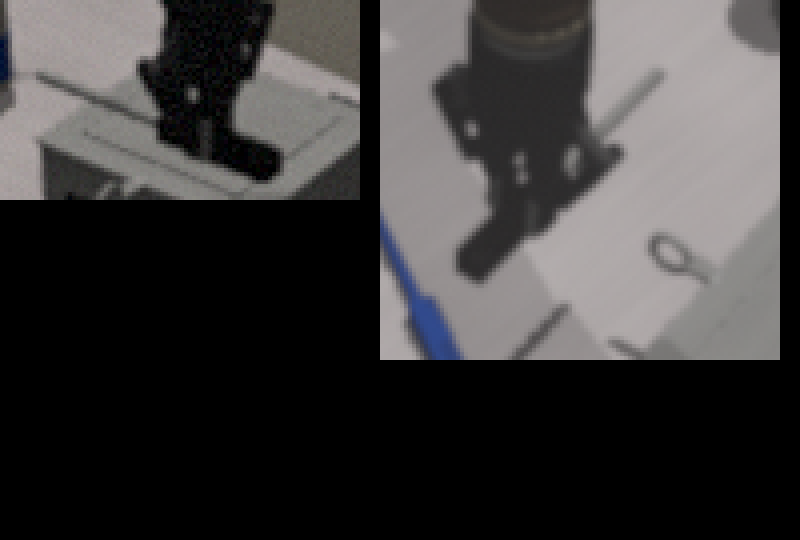

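```bash
python3 - <<'E'
from h import *
np.set_printoptions(precision=4,suppress=True)
s=dict(tcp_pos=np.array([ 0.51056178,-0.1306864,0.29584116]),eef_rot=[-3.13965021,-1.45380808e-04,1.69952567])
T=Rt(s['eef_rot'])
def W(uv,z):
    o,d=wrist_ray(uv,s);return o+d*(z-o[2])/d[2]
f=lambda x,y:(345+x/7,20+y/7)
for n,uv,z in(('eye',f(257,223),.103),('ringfront',f(80,222),.103),('ringback',f(435,222),.103),('lidfront@eye',f(612,230),.100),('lidR',(430,207),.106),('lidF',(433,0),.106),('lidRR',(623,212),.106),('tongueend',f(660,240),.106)):
    p=W(uv,z);print(n,p,T.T@(p-s['tcp_pos'])*1e3)
a=W((430,207),.106);b=W((623,212),.106);print('right edge yaw',np.arctan2(*(b-a)[1::-1]),np.linalg.norm(b-a))
tip,e=tri((370,178.7),(300,184));print('tip',tip,e,T.T@(tip-s['tcp_pos'])*1e3)
# reproject corrections: eye wrist estimate into scene/side
E=W(f(257,223),.103);print('proj eye',proj('scene',E),proj('side',E))
E
```

```text
eye [0.5356 0.0045 0.103 ] [130.8094  42.5169 192.778 ]
ringfront [0.518  0.0015 0.103 ] [130.1313  24.7721 192.8123]
ringback [0.5535 0.0081 0.103 ] [132.1336  60.7498 192.7427]
lidfront@eye [0.5727 0.012  0.1   ] [133.5318  80.3479 195.7049]
lidR [ 0.5879 -0.1009  0.106 ] [ 19.5503  80.9235 189.6872]
lidF [0.567  0.0514 0.106 ] [173.2677  79.7322 189.7118]
lidRR [ 0.7866 -0.0736  0.106 ] [ 21.1347 281.4522 189.2979]
tongueend [0.5762 0.0107 0.106 ] [131.799   83.6658 189.6982]
right edge yaw 0.13663002323279005 0.2005352872648237
tip [0.4924 0.0314 0.2283] 0.0020084692224837026 [163.0273   2.9538  67.5862]
proj eye [[371.9664 223.244 ]] [[317.3677 215.6255]]
```

Call:
send_rows:
  moves:
    - [-30,20,0,-0.008]
    - [-27,22,0,0]
    - [0,0,30,0]
    - [0,0,40,0]
    - [0,0,40,0]
    - [0,0,17,0]
    - [0,0,0,0]
    - [0,0,0,0]
    - [0,0,0,0]

```text
time: 7.95
tcp_pos: [0.5616, -0.1821, 0.1719]
eef_rot: [3.138, 0.002, 1.707]
contact_force: [-0.3, 0.6, -1.3]
finger_gap: 0.0197
```

```bash
python3 - <<'E'
from h import *
np.set_printoptions(precision=4,suppress=True)
s=env.read_state();print(s['time'],s['tcp_pos'],s['eef_rot'],s['contact_force'],s['finger_gap'])
T=Rt(s['eef_rot']);print('eye in tool',T.T@(np.array([.536,.0045,.103])-s['tcp_pos'])*1e3)
cv2.imwrite("pics/w5.png",env.snapshot('wrist')[:,:,::-1])
for n in('scene','side'):cv2.imwrite(f"pics/{n}5.png",env.snapshot(n)[:,:,::-1])
b=cv2.imread("pics/side5.png")[185:265,285:385];a=cv2.imread("pics/scene5.png")[190:290,320:420]
o=np.zeros((400,800,3),np.uint8);o[:,:400]=cv2.resize(a,None,fx=4,fy=4,interpolation=3);o[:320,400:]=cv2.resize(b,None,fx=4,fy=4,interpolation=3)
cv2.imwrite("pics/c5.png",o)
E
```

```text
7.95 [ 0.5616 -0.1821  0.1719] [3.1381 0.002  1.7069] [-0.251   0.6499 -1.3222] 0.019669118056214248
eye in tool [188.5233  -0.2738  68.5003]
```

View pics/c5.png

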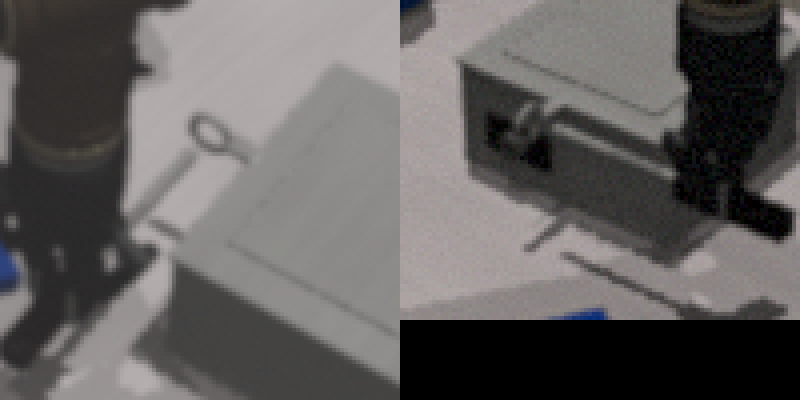

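View pics/w5.png

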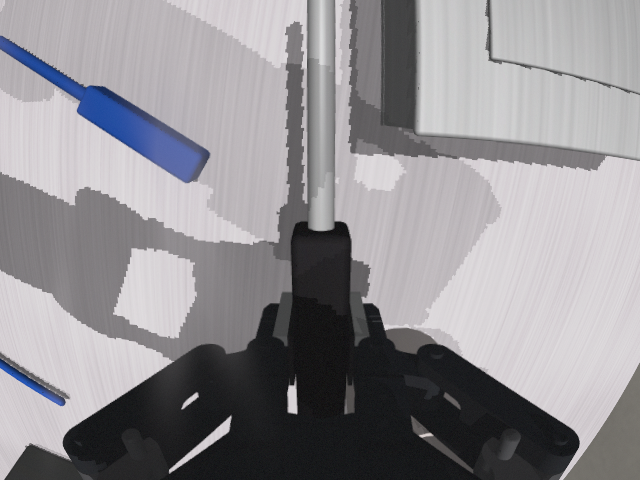

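```bash
python3 - <<'E'
import cv2,numpy as np
from h import *
b=cv2.imread("pics/side5.png")[200:235,300:350];a=cv2.imread("pics/scene5.png")[205:255,350:400]
o=np.zeros((500,800,3),np.uint8);o[:400,:400]=cv2.resize(a,None,fx=8,fy=8,interpolation=3);o[:280,400:]=cv2.resize(b,None,fx=8,fy=8,interpolation=3)
cv2.imwrite("pics/c5b.png",np.clip(o*1.6,0,255).astype(np.uint8))
s=env.read_state();T=Rt(s['eef_rot'])
for z in(64,66,68):
  P=s['tcp_pos']+T@np.array([.163,0,z/1e3]);J=s['tcp_pos']+T@np.array([.04,0,z/1e3]);print(z,P,proj('scene',[P,J]),proj('side',[P,J]))
E=np.array([.536,.0045,.103]);print(proj('scene',E),proj('side',E))
E
```

```text
64 [ 0.53934028 -0.02019135  0.10754473] [[367.44155679 227.63105927]
 [342.78744648 255.49126193]] [[323.4820228  216.96228659]
 [355.0029364  230.18491918]]
66 [ 0.53934703 -0.0201941   0.10554475] [[367.38963377 228.1034508 ]
 [342.75635998 255.95702892]] [[323.49876504 217.48111218]
 [354.99474929 230.71506764]]
68 [ 0.53935379 -0.02019685  0.10354476] [[367.33780357 228.57499778]
 [342.72533133 256.42192919]] [[323.51548118 217.99912874]
 [354.98657549 231.24435426]]
[[372.09099771 223.32129087]] [[317.46240298 215.56820755]]
```

View pics/c5b.png

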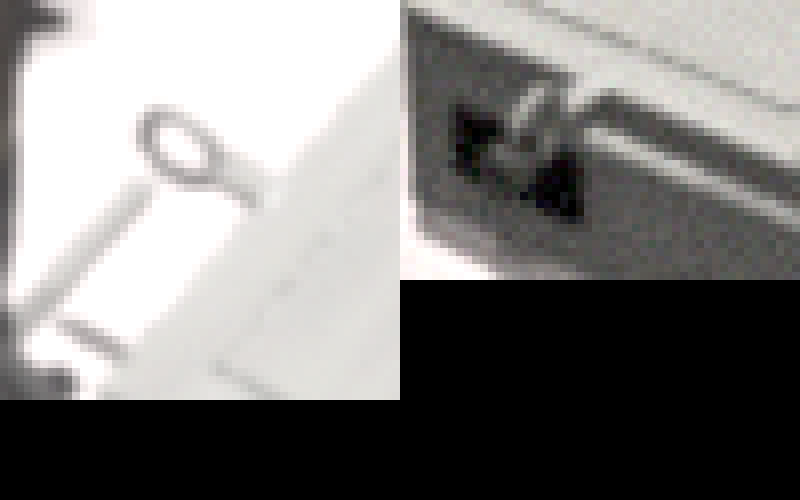

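Call:
send_rows:
  moves:
    - [0,0,1.5,0]
    - [5,0,0,0]
    - [8,0,0,0]
    - [8,0,0,0]
    - [8,0,0,0]
    - [0,0,0,0]
    - [0,0,0,0]

```text
time: 8.8
tcp_pos: [0.5563, -0.1518, 0.1684]
eef_rot: [-3.142, 0.0, 1.709]
contact_force: [-0.3, 0.0, -1.3]
finger_gap: 0.0195
```

```bash
cat > look.py <<'E'
import sys
from h import *
np.set_printoptions(precision=4,suppress=True)
k=sys.argv[1]
s=env.read_state();print(s['time'],s['tcp_pos'],s['eef_rot'],s['contact_force'],s['finger_gap'])
T=Rt(s['eef_rot']);print('eye in tool',T.T@(np.array([.536,.0045,.103])-s['tcp_pos'])*1e3)
for n in('scene','side'):cv2.imwrite(f"pics/{n}{k}.png",env.snapshot(n)[:,:,::-1])
x,y,u,v=map(int,sys.argv[2:6])
b=cv2.imread(f"pics/side{k}.png")[v:v+70,u:u+70];a=cv2.imread(f"pics/scene{k}.png")[y:y+70,x:x+70]
o=cv2.resize(np.hstack([a,b]),None,fx=5.7,fy=5.7,interpolation=3)
cv2.imwrite(f"pics/c{k}.png",np.clip(o*1.5,0,255).astype(np.uint8))
E
python3 look.py 6 340 195 285 185
```

```text
8.8 [ 0.5563 -0.1518  0.1684] [-3.1416  0.0002  1.7088] [-0.3438  0.0208 -1.2671] 0.019483183691061782
eye in tool [157.6216   1.4124  65.3322]
```

View pics/c6.png

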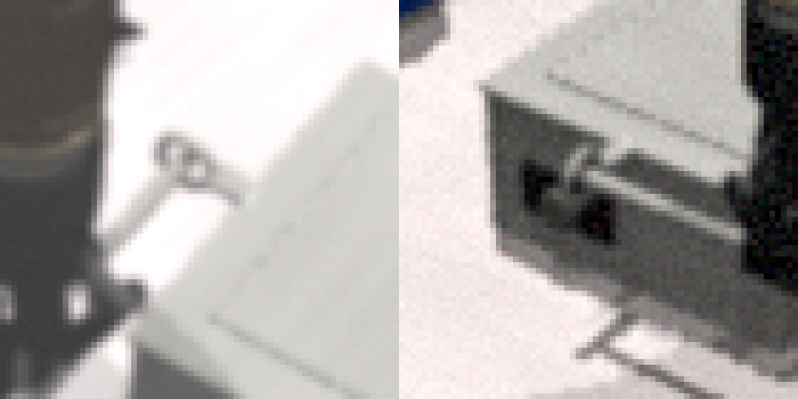

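Both views show the tip inside the ring: scene (185,160) and side (585,165) in the crop. There is no contact force, so I'll continue.

Call:
send_rows:
  moves:
    - [6,1,0,0]
    - [6,0,0,0]
    - [6,0,0,0]
    - [5,0,0,0]
    - [0,0,0,0]
    - [0,0,0,0]

```text
time: 9.5
tcp_pos: [0.5541, -0.1291, 0.1684]
eef_rot: [3.142, 0.0, 1.708]
contact_force: [0.2, 1.0, -0.7]
finger_gap: 0.0196
```

```bash
python3 look.py 7 340 195 285 185
```

```text
9.5 [ 0.5541 -0.1291  0.1684] [3.1415 0.0002 1.7083] [ 0.1656  1.0184 -0.7139] 0.01955093657236059
eye in tool [134.8721   0.3633  65.3847]
```

View pics/c7.png

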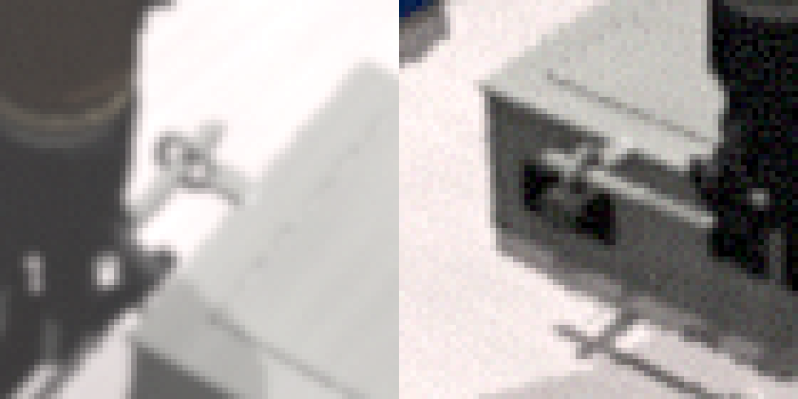

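The tip is out on the far side of the ring, at scene crop (218,128) and side crop (548,158). I'll lift along the arc, first to about 0.25 rad, then check.

Call:
send_rows:
  moves:
    - [0,0.2,-6,0]
    - [0,0.3,-6,0]
    - [0,1,-12,0]
    - [0,1.6,-11.9,0]
    - [0,2.2,-11.8,0]
    - [0,2.8,-11.7,0]
    - [0,0,0,0]
    - [0,0,0,0]
    - [0,0,0,0]

```text
time: 10.5
tcp_pos: [0.5618, -0.1283, 0.2273]
eef_rot: [-3.141, 0.0, 1.708]
contact_force: [0.6, -1.1, -2.2]
finger_gap: 0.0196
```

```bash
python3 look.py 8 340 165 285 165
```

```text
10.5 [ 0.5618 -0.1283  0.2273] [-3.1409  0.      1.7078] [ 0.6477 -1.062  -2.237 ] 0.019568565875292827
eye in tool [135.066   -7.3496 124.3062]
```

View pics/c8.png

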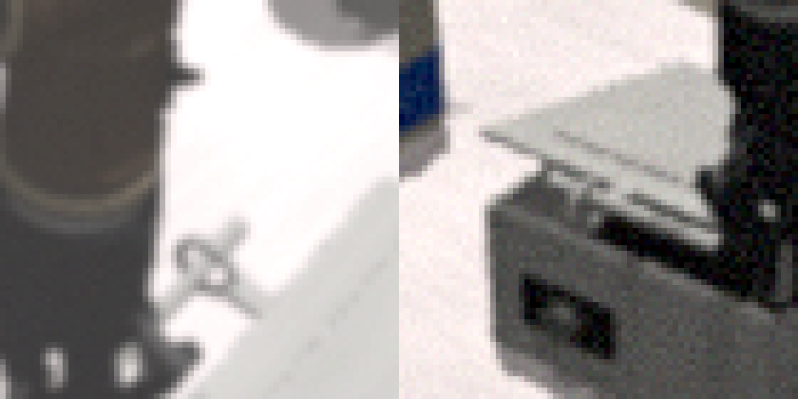

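Call:
send_rows:
  moves:
    - [0,3.4,-11.5,0]
    - [0,4,-11.3,0]
    - [0,4.5,-11.1,0]
    - [0,5.1,-10.9,0]
    - [0,5.6,-10.6,0]
    - [0,6.1,-10.3,0]
    - [0,6.7,-10,0]
    - [0,0,0,0]
    - [0,0,0,0]

```text
time: 11.5
tcp_pos: [0.5974, -0.1235, 0.3037]
eef_rot: [3.141, 0.001, 1.708]
contact_force: [-1.0, -1.6, -2.7]
finger_gap: 0.0194
```

```bash
python3 look.py 9 340 145 285 145
```

```text
11.5 [ 0.5974 -0.1235  0.3037] [3.1414 0.0006 1.708 ] [-1.004  -1.6426 -2.6998] 0.019446840825197074
eye in tool [135.3596 -43.3809 200.6124]
```

View pics/c9.png

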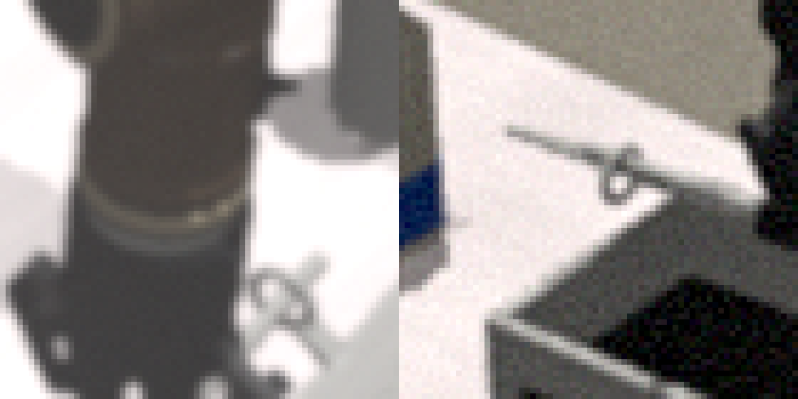

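Call:
send_rows:
  moves:
    - [0,7.1,-9.6,0]
    - [0,7.6,-9.3,0]
    - [0,8.1,-8.9,0]
    - [0,6,-6,0]
    - [0,3,-3,0]
    - [0,1.5,-1.5,0]
    - [0,0,0,0]
    - [0,0,0,0]
    - [0,0,0,0]

```text
time: 12.5
tcp_pos: [0.6298, -0.119, 0.3413]
eef_rot: [-3.141, -0.0, 1.708]
contact_force: [-1.0, -0.5, -3.0]
finger_gap: 0.0197
```

```bash
python3 look.py 10 350 130 295 125; python3 - <<'E'
import cv2,numpy as np
a=cv2.imread('pics/side10.png')[80:280,240:440];b=cv2.imread('pics/scene10.png')[120:320,310:510]
cv2.imwrite('pics/d10.png',np.clip(cv2.resize(np.hstack([b,a]),None,fx=2,fy=2,interpolation=3)*1.3,0,255).astype(np.uint8))
E
```

```text
12.5 [ 0.6298 -0.119   0.3413] [-3.1405 -0.0001  1.7076] [-0.9716 -0.4663 -2.9515] 0.019653685514863625
eye in tool [135.0862 -75.8043 238.3702]
```

View pics/c10.png

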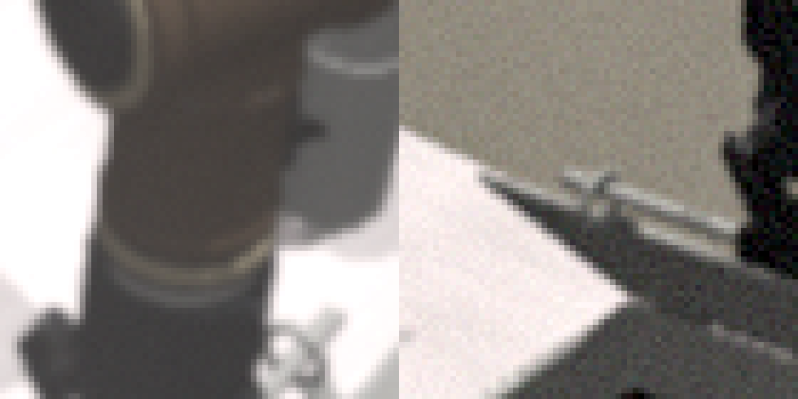

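View pics/d10.png

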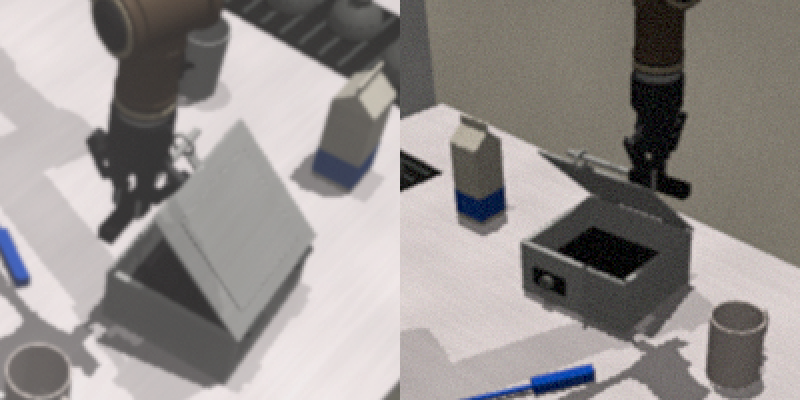

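```bash
python3 - <<'E'
from h import *
np.set_printoptions(precision=4,suppress=True)
a=cv2.imread('pics/scene10.png');b=cv2.imread('pics/side10.png')
o=np.zeros((560,800,3),np.uint8)
o[:280,:400]=cv2.resize(a[160:195,405:455],None,fx=8,fy=8,interpolation=3)
o[280:,:400]=cv2.resize(a[210:245,365:415],None,fx=8,fy=8,interpolation=3)
o[:280,400:]=cv2.resize(b[140:175,295:345],None,fx=8,fy=8,interpolation=3)
o[280:,400:]=cv2.resize(b[165:200,345:395],None,fx=8,fy=8,interpolation=3)
cv2.imwrite('pics/d10b.png',np.clip(o*1.4,0,255).astype(np.uint8))
yaw=.137;u=np.array([np.cos(yaw),np.sin(yaw),0]);v=np.array([-np.sin(yaw),np.cos(yaw),0])
H=np.array([.536,.0045,.1])+u*.24
for deg in(39,42,45,48,51):
  t=np.radians(deg);f=-u*np.cos(t)+np.array([0,0,np.sin(t)]);n=u*np.sin(t)+np.array([0,0,np.cos(t)])
  L=[H+f*.2+n*.006+v*.112,H+f*.2+n*.006-v*.112]
  print(deg,proj('scene',L).ravel(),proj('side',L).ravel(),'eye',proj('side',H+f*.24+n*.003).ravel())
E
```

```text
39 [425.565  181.4943 382.1599 232.2161] [306.605  160.2217 362.7192 180.0172] eye [327.1202 167.3594]
42 [428.2854 180.5242 384.8551 231.4521] [307.8668 157.2983 364.0886 176.871 ] eye [328.6973 163.6181]
45 [431.1428 179.7071 387.7022 230.8509] [309.2103 154.4338 365.5278 173.782 ] eye [330.3725 159.945 ]
48 [434.1306 179.0478 390.695  230.417 ] [310.6305 151.6385 367.0316 170.7615] eye [332.1391 156.3543]
51 [437.2416 178.5509 393.8266 230.1545] [312.1223 148.9225 368.5943 167.8205] eye [333.9902 152.8598]
```

View pics/d10b.png

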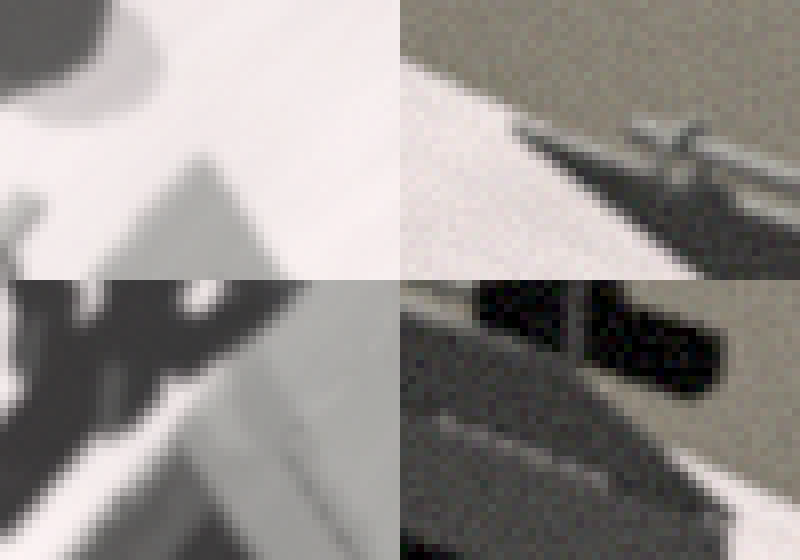

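```bash
python3 - <<'E'
from h import *
np.set_printoptions(precision=4,suppress=True)
s=env.read_state();T=Rt(s['eef_rot'])
yaw=.137;u=np.array([np.cos(yaw),np.sin(yaw),0]);v=np.array([-np.sin(yaw),np.cos(yaw),0])
H=np.array([.536,.0045,.1])+u*.24;t=np.radians(44.5);f=-u*np.cos(t)+np.array([0,0,np.sin(t)]);n=u*np.sin(t)+np.array([0,0,np.cos(t)])
for r in(.2,.15):print(T.T@(H+f*r+n*.006-v*.112-s['tcp_pos'])*1e3)
print('eye',T.T@(H+f*.24+n*.003-s['tcp_pos'])*1e3)
cv2.imwrite("pics/w10.png",env.snapshot('wrist')[:,:,::-1])
E
```

```text
[23.1024 25.4836 96.9321]
[ 23.1044  61.1708 131.9525]
eye [135.1001  -5.19    71.0739]
```

View pics/w10.png

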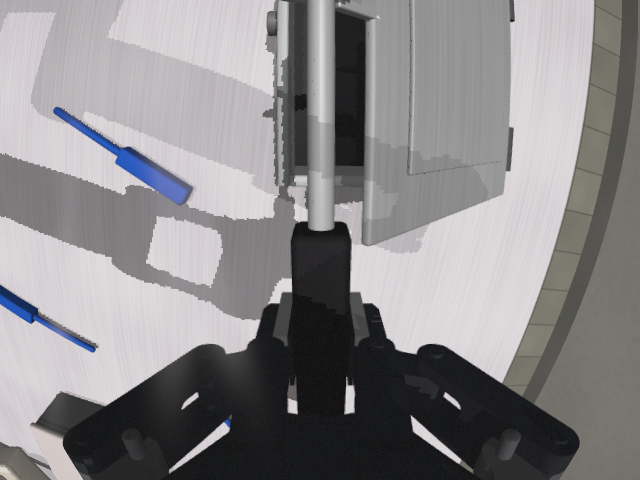

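The wrist view shows the lid's near corner at (365,245), clear of the fingertips at (380,310). By computation it lies about 24 mm below them. Last is a short steadiness check.

Call:
send_rows:
  moves:
    - [0,0,0,0]
    - [0,0,0,0]
    - [0,0,0,0]
    - [0,0,0,0]
    - [0,0,0,0]
    - [0,0,0,0]
    - [0,0,0,0]
    - [0,0,0,0]
    - [0,0,0,0]
    - [0,0,0,0]

```text
time: 13.65
tcp_pos: [0.6302, -0.1188, 0.3418]
eef_rot: [-3.142, 0.0, 1.708]
contact_force: [-1.0, 0.5, -2.6]
finger_gap: 0.0197
```

```bash
python3 look.py 11 350 130 295 125; python3 - <<'E'
import cv2,numpy as np
for n in('scene','side'):
    a=cv2.GaussianBlur(cv2.imread(f'pics/{n}10.png'),(5,5),0).astype(int);b=cv2.GaussianBlur(cv2.imread(f'pics/{n}11.png'),(5,5),0);print(n,np.abs(a-b).max(), (np.abs(a-b).max(2)>12).sum())
    # bystanders unchanged since start
    a=cv2.GaussianBlur(cv2.imread(f'pics/{n}0.png'),(5,5),0).astype(int);m=(np.abs(a-b).max(2)>40).astype(np.uint8)
    for nm,(x,y) in dict(scene=dict(jug=(330,317),carton=(487,183),shaker=(410,148)),side=dict(jug=(408,254),carton=(279,168),shaker=(219,201)))[n].items():print(nm,m[y-18:y+18,x-12:x+12].mean())
E
```

```text
13.65 [ 0.6302 -0.1188  0.3418] [-3.1416  0.      1.7078] [-1.0205  0.5006 -2.5557] 0.019681441179992907
eye in tool [135.0609 -76.4626 238.7589]
scene 15 3
jug 0.0
carton 0.0
shaker 0.07175925925925926
side 14 1
jug 0.0
carton 0.0
shaker 0.0
```

View pics/c11.png

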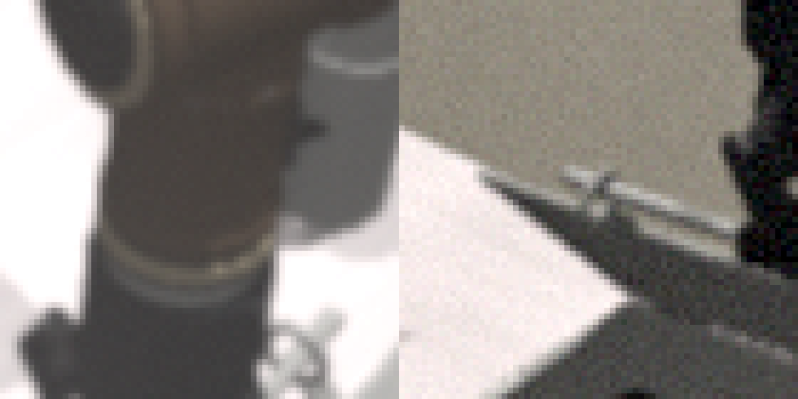

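The picture is the same a second later: the rod passes through the ring with its tip out at (565,178), and the lid is still. I'm handing in.

```bash
python3 -c "
from cell import env
print(env.hand_in())"
```

```text
the job is handed in; nothing more can be done
None
```

I picked the black-handled rod up by its handle and passed its shaft through the eye from the right, so the tip comes out about 28 mm beyond the eye's centre. I then raised the lid along its arc and handed the job in at about 13.7 s, still holding the rod with 110 N of grip.

- **Lid angle:** the lid corners and the eye, read in the scene and side views, give 44 to 45 degrees. The commanded rod position gives about 44.7 degrees.
- **Steadiness:** images about a second apart showed no motion. The force on the wrist stayed below 5 N in every reading.
- **Clearance from the lid:** the lid's nearest corner works out to about 24 mm below the fingertips, and no contact was seen.
- **Bystanders:** the jug and carton are unchanged in both views. The shaker is unchanged in the side view. In the scene view 7% of its patch differs, and I take that to be the arm or its shadow overlapping it.

One reading disagreed. The gripper shows 19.7 mm on the 22 mm handle; it was constant from the grasp on, so I took it as pad squeeze or sensor offset.

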